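# Book out a tee and an elbow at the picking tray

## Robot

A 7-joint arm with a two-finger parallel gripper is mounted at the origin on the work surface. World frame = base frame: x ahead of the robot, y to its left, z up, the work surface at z = 0. Lengths are in m, angles in rad, forces in N, time in s.
With the tool pointing down it reaches from about 0.425 to 0.875 m from the base axis. Payload 4.7 kg.
Tool frame: the origin (TCP) lies at the very end of the fingers, on their centre line; the grasp point (between the pads) lies 19 mm behind it (grip_point_offset is the distance from the TCP to the grasp point, in m); x points along the fingers, z is the direction in which the jaws open and shut, and the axes are right-handed (so a half turn about x gives the same grasp; the last joint's range is limited). The gripper opens to 87 mm and grips with 3 to 60 N. Pads are 19 mm wide; open, the fingers measure 117 mm over their backs; the gripper's body (75 mm by 190 mm) begins 51 mm behind the grasp point.
Start: joints at [-1.28, 0.321, -0.07, 1.45, 0.023, 1.371, -0.057], TCP at [0.178, 0.625, 0.185] pointing down, gripper open.
Joint ranges: [-2.86, 2.86], [-0.3, 2.09], [-1.38, 1.24], [0.06, 2.45], [-1.56, 4.7], [0.09, 2.05], [-2.69, 2.69]. Speed limits (rad/s): [2.57, 2.57, 3.14, 3.14, 3.14, 3.14, 3.14].

## Interface

Orientations are given as a rotation vector (axis times angle).
In Python, from bench import get_state, get_image, calibration, close_job, grip_point_offset gives the robot as it stands.
- The arm moves only by the tool play_rows, never from a script. Its argument "targets" is a list of rows, each an object with "claw": the closure, from 0 (fully open) to 1 (shut); "linear": the shift along the tool's x, y, z as a fraction of full scale, a list of three; "rotation": the turn, a rotation vector about the tool's x, y, z as a fraction of full scale, a list of three. In form: [{"claw": claw, "linear": [x, y, z], "rotation": [wx, wy, wz]}, ...]. A call has 1 to 10 rows; each row shifts and turns the pose as measured when the row begins, along the tool's axes as they then stand; what a row does not reach is not made up. Full scale, the value 1, is 2.5 cm for a shift and 90 degrees for a turn. A row lasts 1/12 s, in which the tool goes at most 41.7 mm and 7.16 degrees, less where a joint would pass 70% of its speed; a pose out of reach is approached as far as the arm can. A call with a number of a shift or a turn outside -1 to 1 is refused whole. A call with a gripper value outside its range is refused whole. The fingers move at their own pace and stop on an object; "newtons" is the grip in N (left out, the last holds). Time passes only in rows, so rows that do not move let the fingers close. It gives the time, the measured TCP pose, the force and the opening at its end, in the units of the state.
- get_state(): the state, without advancing time (a new reading comes with each control period).
- get_image(name): name is "scene" or "side" or "wrist"; returns the picture (384x512x3 uint8, blue, green, red); there is no depth.
- calibration(name): a dict with "fx", "fy", "cx", "cy" (pixels), "dist_coeffs" ([k1, k2, p1, p2, k3] as OpenCV has them; the pictures are not rectified), "rvec" (rotation vector, rad) and "tvec" (3), from world to camera coordinates, as OpenCV has them; the wrist camera has in their place "hand_eye" (4x4, takes a point from camera to tool coordinates, whose origin is the TCP and whose axes are the tool frame's). Camera axes: x right, y down, z forward; pixel columns grow to the right and rows downward; lengths in m; the calibration is good to about 2 mm. A picture is of the moment at which its call begins: read the wrist's pose just before it. calibration takes no time and is no camera call.
- close_job(): hands the job in, once; it reports no verdict.
The state is a dict: "time": time; "joint_positions": joint angles; "qd": joint speeds; "joint_torque": joint torques, N m; "position": TCP position; "tool_rot": TCP orientation; "ft_force": force on the tool from outside, world axes, zero at the start; "torque": the same for the moment, N m; "grip_width": opening from 0.0 (shut) to 1.0 (fully open).
Only numpy, scipy, OpenCV 4.12 (cv2) and the standard library are available. Lean on these libraries where they do the work, as an engineer would, in place of code of your own. Each camera call takes 0.05 s, during which the arm holds its last target. There are 200 camera calls.

## Task

Book out two fittings at the steel picking tray: press the key in front of the bay that holds the pipe tee fully down, then the key in front of the bay that holds the pipe elbow fully down, and only then close the order by pushing down the raised end of the wide rocker on its own box beside the tray, until it has tipped fully over. Press neither of the other two keys; the fittings are only being counted, so lift none of them, and leave them and everything else on the table where they lie.

Things in the scene. Friction and masses are not known exactly. Their poses are not given: they have to be found in the camera images.
- tray: fixed steel tray; origin on the table under the middle of its row of 4 keys, +x away from the robot, +y left. Deck 30 mm high (x -35 to 50 mm, 344 mm wide) with the keys at x 0; behind it (x 53 to 158) 4 open bays, pitch 85 mm, one behind each key: y +127.5 (1), +42.5 (2), -42.5 (3), -127.5 (4). Floor 4 mm, dividers and front wall 40 mm, back wall 60 mm high. One fitting in each bay
- key1_top (a point): centre of the top face of key 1, the leftmost (+y), a plain grey push key 34 mm (x) by 44 mm (y); its top stands 44 mm above the table when up, 36 mm when fully down, and this point moves with it
- key1 (a joint): how far key 1 is pushed down, in m: 0 up, 0.008 fully down (hard stop). No spring: it resists with about 3 N and stays where it is left; it cannot be pulled back up
- key2_top (a point): centre of the top face of key 2, the second from the left, a plain grey push key 34 mm (x) by 44 mm (y); its top stands 44 mm above the table when up, 36 mm when fully down, and this point moves with it
- key2 (a joint): how far key 2 is pushed down, in m: 0 up, 0.008 fully down (hard stop). No spring: it resists with about 3 N and stays where it is left; it cannot be pulled back up
- key3_top (a point): centre of the top face of key 3, the third from the left, a plain grey push key 34 mm (x) by 44 mm (y); its top stands 44 mm above the table when up, 36 mm when fully down, and this point moves with it
- key3 (a joint): how far key 3 is pushed down, in m: 0 up, 0.008 fully down (hard stop). No spring: it resists with about 3 N and stays where it is left; it cannot be pulled back up
- key4_top (a point): centre of the top face of key 4, the rightmost (-y), a plain grey push key 34 mm (x) by 44 mm (y); its top stands 44 mm above the table when up, 36 mm when fully down, and this point moves with it
- key4 (a joint): how far key 4 is pushed down, in m: 0 up, 0.008 fully down (hard stop). No spring: it resists with about 3 N and stays where it is left; it cannot be pulled back up
- rocker_box: fixed grey box 116 x 70 mm, 30 mm high, that carries the wide rocker; stands left or right of the tray. Origin: centre of its underside; its x axis runs along the rocker towards the end that is raised at the start (roughly away from the robot)
- rocker_raised (a point): point on top of the rocker plate, 36 mm from its pivot towards the end raised at the start; 57 mm above the table at the start, 43 mm when fully over; moves with the plate. Plate grey, 92 mm (box's x) by 40 mm, 10 mm thick; pivot along the box's y, over the middle of the box, 45 mm above the table
- rocker (a joint): angle of the rocker in rad: near 0 with the far end raised (start), 0.4 pushed fully over (hard stop; that end is then the low one). No spring: it resists with about 0.1 N m (3 N when pressed at rocker_raised) and stays where it is left
- tee: loose galvanised pipe tee lying flat in a bay: straight run 64 mm long with a 25 mm side branch in its middle, 33 mm thick over the collars; three openings. Origin on its underside, near its middle
- elbow: loose galvanised 90 degree pipe elbow lying flat in a bay: two legs 38 mm long at a right angle, 33 mm thick over the collars; two openings. Origin on its underside, between the legs
- coupling: loose plain round sleeve standing in a bay, 38 mm diameter, 36 mm high. Not asked for. Origin: centre of its underside
- plug: loose round pipe plug standing in a bay, 34 mm diameter, with a 16 mm square head, 28 mm high. Not asked for. Origin: centre of its underside
- nipple: bystander: short pipe standing on the table before the tray, 27 mm diameter, 45 mm high. Origin: centre of its underside
- tape_roll: bystander: roll of tape lying flat, 90 mm diameter, 24 mm high. Origin: centre of its underside
- scale: bystander: small white counting scale 105 x 85 mm, 38 mm high, on the other side of the tray from the rocker box. Origin: centre of its underside
- wrench: bystander: wrench, 170 mm, lying on the table. Origin on its underside
- jar: bystander: closed jar, 64 mm diameter, 75 mm high. Origin: centre of its underside
Mind the look-alikes: they are no part of the job. What is shaped like the coupling but purple is not meant.

How it is judged:
By the outcome, as a careful person would: the job done as asked, in the order asked, and still so for the second after the job is handed in, with the robot touching nothing.
It also fails if it takes over 38 s, if anything falls off the work surface, if the arm or the gripper's body presses on something with over 40 N, if the wrist force passes 120 N, or if a joint passes its speed limit or range.

## Working session

There is one attempt and no reset: what is moved stays moved. The work goes in short steps, Python scripts to look and compute and a tool call to move; the robot and the scene stay as the last step left them, time stands still between calls to the robot, and variables do not carry over. Pictures are saved under pics/ and viewed, about 8 in all and at most 12, crops included, and the job is handed in when it is done.

Besides the shell and the picture viewer there is one more tool, called after "Emit:" as name(argument=value, ...), one argument or row to a line, values as JSON. play_rows: Moves the arm, as the interface text tells. Shift numbers are shares of 2.5 cm and turn numbers shares of 90 degrees, none past 1 either way. Its arguments: {"type":"object","properties":{"targets":{"type":"array"},"newtons":{"type":"number"}},"required":["targets"]}

```bash
mkdir -p pics; python3 - <<'E'
from bench import *
import cv2,numpy as np
s=get_state();print({k:np.round(v,4).tolist() for k,v in s.items()})
for n in("scene","side"):
    cv2.imwrite(f"pics/{n}0.png",get_image(n));c=calibration(n);print(n,c)
print(calibration("wrist"))
E
```

```text
{'time': 0.0, 'joint_positions': [-1.2799, 0.3218, -0.0701, 1.4517, 0.0226, 1.3708, -0.0569], 'qd': [0.0004, 0.002, 0.001, -0.0014, -0.0013, -0.0006, -0.0014], 'joint_torque': [-0.0003, -49.1294, -0.4042, -31.2535, -0.0639, 0.0433, 0.0002], 'position': [0.1775, 0.6246, 0.1843], 'tool_rot': [-1.0042, 1.329, 1.0021], 'ft_force': [0.5795, -0.5153, 0.1936], 'torque': [0.001, 0.0295, 0.0399], 'grip_width': 0.9994}
scene {'fx': 414.24721507253435, 'fy': 414.24721507253435, 'cx': 258.27061378762403, 'cy': 188.5510707003477, 'dist_coeffs': array([0.03212168, 0.        , 0.        , 0.        , 0.        ]), 'rvec': array([ 2.41805186,  1.13577606, -0.29927328]), 'tvec': array([-0.35307944, -0.36308707,  1.40068365])}
side {'fx': 390.9672329589081, 'fy': 390.9672329589081, 'cx': 253.6618813427336, 'cy': 189.9665850865142, 'dist_coeffs': array([0.00423642, 0.        , 0.        , 0.        , 0.        ]), 'rvec': array([ 2.07210835, -0.72818363,  0.35324317]), 'tvec': array([-0.45464931,  0.25761579,  0.74729989])}
{'fx': 317.1740210600565, 'fy': 317.1740210600565, 'cx': 257.94780564073136, 'cy': 191.04001709066898, 'dist_coeffs': array([0.01335047, 0.        , 0.        , 0.        , 0.        ]), 'hand_eye': array([[-5.92294593e-04, -2.56194692e-01,  9.66625020e-01,
        -2.00038724e-01],
       [-7.94932701e-04, -9.66624763e-01, -2.56195112e-01,
         7.01481943e-02],
       [ 9.99999509e-01, -9.20144817e-04,  3.68869082e-04,
        -4.24742643e-04],
       [ 0.00000000e+00,  0.00000000e+00,  0.00000000e+00,
         1.00000000e+00]])}
```

View pics/scene0.png

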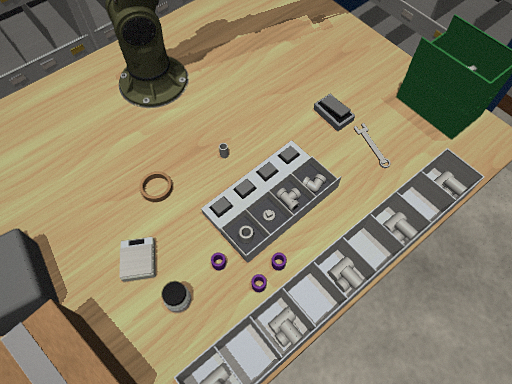

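View pics/side0.png

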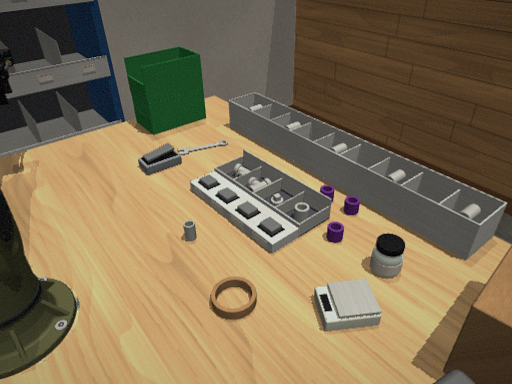

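The scene picture shows the tray centred near (270,200). The keys run from (220,210) to (288,155). The bays hold the coupling at (246,232), the plug at (268,215), probably the tee at (289,197), and probably the elbow at (313,183). The rocker box is at (334,110). The side picture agrees. I'll zoom in on both.

```bash
python3 - <<'E'
import cv2,numpy as np
a=cv2.imread("pics/scene0.png")[85:265,195:365]
b=cv2.imread("pics/side0.png")[130:250,130:340]
cv2.imwrite("pics/zs.png",cv2.resize(a,None,fx=3.3,fy=3.3,interpolation=cv2.INTER_CUBIC))
cv2.imwrite("pics/zd.png",cv2.resize(b,None,fx=3.8,fy=3.8,interpolation=cv2.INTER_CUBIC))
E
```

```text
(no output)
```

View pics/zs.png

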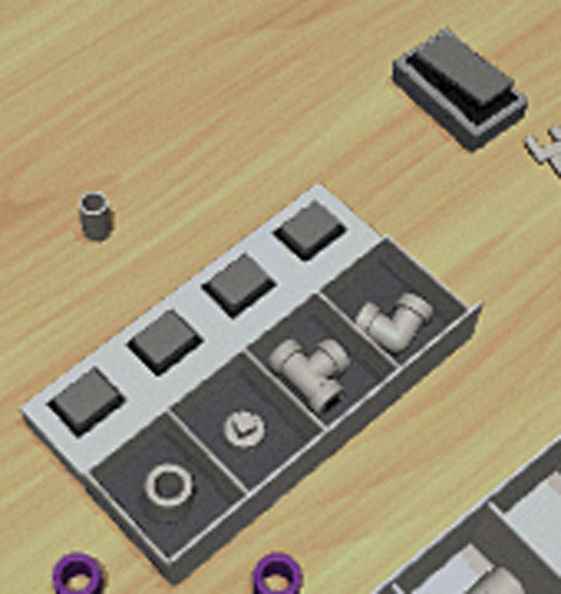

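View pics/zd.png

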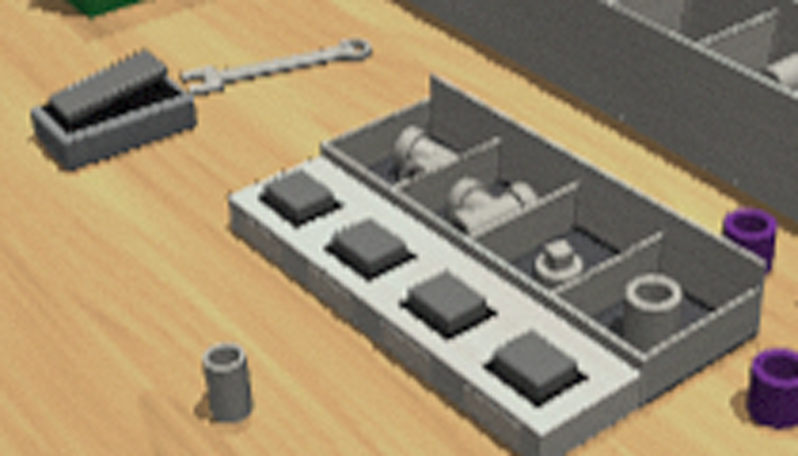

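Bay 2 (zoomed scene 310,370) holds the tee, with three openings. Bay 1 (395,320) holds the elbow. The rocker's raised end is the far one, near (500,95). The order is key 2, key 1, rocker. Next I'll fit the poses.

```bash
cat > h.py <<'E'
from bench import *
import cv2,numpy as np
from scipy.optimize import least_squares
from scipy.spatial.transform import Rotation as R
C={n:calibration(n) for n in("scene","side")}
def proj(n,P):
    c=C[n];K=np.array([[c['fx'],0,c['cx']],[0,c['fy'],c['cy']],[0,0,1]])
    return cv2.projectPoints(np.array(P,float),c['rvec'],c['tvec'],K,c['dist_coeffs'])[0][:,0]
def W(p,L):
    c,s=np.cos(p[2]),np.sin(p[2]);L=np.array(L,float)
    return np.c_[p[0]+c*L[:,0]-s*L[:,1],p[1]+s*L[:,0]+c*L[:,1],L[:,2]]
def fit(obs,x0):
    f=lambda p:np.concatenate([(proj(n,W(p,L))-np.array(px)).ravel() for n,L,px in obs])
    r=least_squares(f,x0,loss='soft_l1');return r.x,np.abs(f(r.x)).reshape(-1,2).max(1)
zs=lambda l:(np.array(l)+.5)/3.3-.5+[195,85]
zd=lambda l:(np.array(l)+.5)/3.8-.5+[130,130]
E
python3 - <<'E'
from h import *
k=[[0,y,.044] for y in(.1275,.0425,-.0425,-.1275)]
d=[[-.035,.172,.03],[-.035,-.172,.03]]
t,e=fit([("scene",k+d,zs([(311,226),(240,281),(166,338),(88,398),(319,184),(22,410)])),
 ("side",k,zd([(301,192),(371,243),(450,298),(537,361)]))],[.6,0,0])
print("tray",t.round(4),e.round(1));print(W(t,k).round(4))
pl=[[.0441,.02,.059],[.0441,-.02,.059],[-.0461,.02,.0408],[-.0461,-.02,.0408]]
b=[[.058,.035,.03],[.058,-.035,.03],[-.058,-.035,.03]]
r,e=fit([("scene",pl+b,zs([(513,83),(486,105),(447,33),(412,57),(525,97),(472,135),(395,65)])),
 ("side",pl,zd([(150,52),(168,72),(48,100),(72,122)]))],[.6,.3,0])
print("rocker",r.round(4),e.round(1),W(r,[[.036,0,.057]]))
s=get_state();print(R.from_rotvec(s['tool_rot']).as_matrix().round(3))
E
```

```text
tray [0.5339 0.0082 0.0363] [0.4 0.4 0.5 0.6 0.6 0.9 1.3 1.6 1.4 1.6]
[[ 0.5293  0.1356  0.044 ]
 [ 0.5324  0.0507  0.044 ]
 [ 0.5355 -0.0343  0.044 ]
 [ 0.5385 -0.1192  0.044 ]]
rocker [ 0.4914  0.3585 -0.0333] [0.8 1.6 1.1 0.7 1.5 1.2 1.3 1.3 1.8 0.6 0.6] [[0.5274141  0.35724994 0.057     ]]
[[-0.    -0.962  0.273]
 [-0.002  0.273  0.962]
 [-1.    -0.    -0.002]]
```

Emit:
play_rows(
  targets=[
    {"claw": 1,"linear": [0,-1,-0.92],"rotation": [0,0,0]},
    {"claw": 1,"linear": [0,-1,-0.92],"rotation": [0,0,0]},
    {"claw": 1,"linear": [0,-1,-0.92],"rotation": [0,0,0]},
    {"claw": 1,"linear": [0,-1,-0.92],"rotation": [0,0,0]},
    {"claw": 1,"linear": [0,-1,-0.92],"rotation": [0,0,0]},
    {"claw": 1,"linear": [0,-1,-0.92],"rotation": [0,0,0]},
    {"claw": 1,"linear": [0,-1,-0.92],"rotation": [0,0,0]},
    {"claw": 1,"linear": [0,-1,-0.92],"rotation": [0,0,0]},
    {"claw": 1,"linear": [0,-1,-0.92],"rotation": [0,0,0]},
    {"claw": 1,"linear": [0,-1,-0.92],"rotation": [0,0,0]},
  ],
)

```text
time: 0.93
position: [0.3534, 0.3279, 0.1768]
tool_rot: [-1.018, 1.333, 1.018]
ft_force: [0.2, 0.5, -0.9]
grip_width: 0.326
```

```bash
cat >> h.py <<'E'
def delta(T):
    s=get_state();M=R.from_rotvec(s['tool_rot']).as_matrix()
    print("t",round(s['time'],2),"pos",np.round(s['position'],4),"F",np.round(s['ft_force'],1),"grip",round(s['grip_width'],2),"units",(M.T@(np.array(T)-s['position'])/.025).round(2))
    return M
E
python3 -c "
from h import *
print(delta([.5324,.0507,.09]).round(3))"
```

```text
t 0.93 pos [0.3534 0.3279 0.1768] F [ 0.2  0.5 -0.9] grip 0.33 units [ 3.48 -9.79 -8.85]
[[-0.01  -0.967  0.256]
 [-0.007  0.256  0.967]
 [-1.     0.008 -0.009]]
```

Emit:
play_rows(
  targets=[
    {"claw": 1,"linear": [0.2,-1,-0.92],"rotation": [0,0,0]},
    {"claw": 1,"linear": [0.2,-1,-0.92],"rotation": [0,0,0]},
    {"claw": 1,"linear": [0.2,-1,-0.92],"rotation": [0,0,0]},
    {"claw": 1,"linear": [0.2,-1,-0.92],"rotation": [0,0,0]},
    {"claw": 1,"linear": [0.2,-1,-0.92],"rotation": [0,0,0]},
    {"claw": 1,"linear": [0.2,-1,-0.92],"rotation": [0,0,0]},
    {"claw": 1,"linear": [0.2,-1,-0.92],"rotation": [0,0,0]},
    {"claw": 1,"linear": [0.2,-1,-0.92],"rotation": [0,0,0]},
    {"claw": 1,"linear": [0.2,-1,-0.92],"rotation": [0,0,0]},
    {"claw": 1,"linear": [0,0,0],"rotation": [0,0,0]},
  ],
)

```text
time: 1.77
position: [0.5235, 0.0468, 0.1285]
tool_rot: [-1.013, 1.337, 1.01]
ft_force: [-0.7, 0.0, -0.1]
grip_width: 0.002
```

```bash
python3 -c "
from h import *
print(delta([.5324,.0507,.08]).round(3))"
```

```text
t 1.77 pos [0.5235 0.0468 0.1285] F [-0.7  0.  -0.1] grip 0.0 units [ 1.93 -0.31  0.26]
[[-0.009 -0.964  0.265]
 [-0.009  0.265  0.964]
 [-1.     0.007 -0.011]]
```

Correct, descend to about 80 mm, then take a close look with the wrist camera.

Emit:
play_rows(
  targets=[
    {"claw": 1,"linear": [0.6,-0.15,0.15],"rotation": [0,0,0]},
    {"claw": 1,"linear": [0.6,-0.15,0.15],"rotation": [0,0,0]},
    {"claw": 1,"linear": [0.6,0,0],"rotation": [0,0,0]},
    {"claw": 1,"linear": [0.2,0,0],"rotation": [0,0,0]},
    {"claw": 1,"linear": [0,0,0],"rotation": [0,0,0]},
  ],
)

```text
time: 2.18
position: [0.5327, 0.0473, 0.0755]
tool_rot: [-1.006, 1.343, 1.003]
ft_force: [-0.8, -0.1, 0.6]
grip_width: 0.002
```

```bash
python3 - <<'E'
from h import *
M=delta([.5324,.0507,.044])
s=get_state();im=get_image("wrist")
c=calibration("wrist");K=np.array([[c['fx'],0,c['cx']],[0,c['fy'],c['cy']],[0,0,1]]);H=c['hand_eye']
T=np.eye(4);T[:3,:3]=M;T[:3,3]=s['position'];X=np.linalg.inv(T@H)
P=W([.5339,.0082,.0363],[[x,y,.044] for y in(.1275,.0425,-.0425) for x,y in [(0,y),(-.017,y-.022),(.017,y-.022),(.017,y+.022),(-.017,y+.022)]])
px=cv2.projectPoints(P,cv2.Rodrigues(X[:3,:3])[0],X[:3,3],K,c['dist_coeffs'])[0][:,0]
o=cv2.resize(im,None,fx=1.5,fy=1.5)
for p in px: cv2.circle(o,tuple(int(v) for v in p*1.5),3,(0,0,255),1)
cv2.imwrite("pics/w1.png",o)
E
```

```text
t 2.18 pos [0.5327 0.0473 0.0755] F [-0.8 -0.1  0.6] grip 0.0 units [1.26 0.04 0.14]
```

View pics/w1.png

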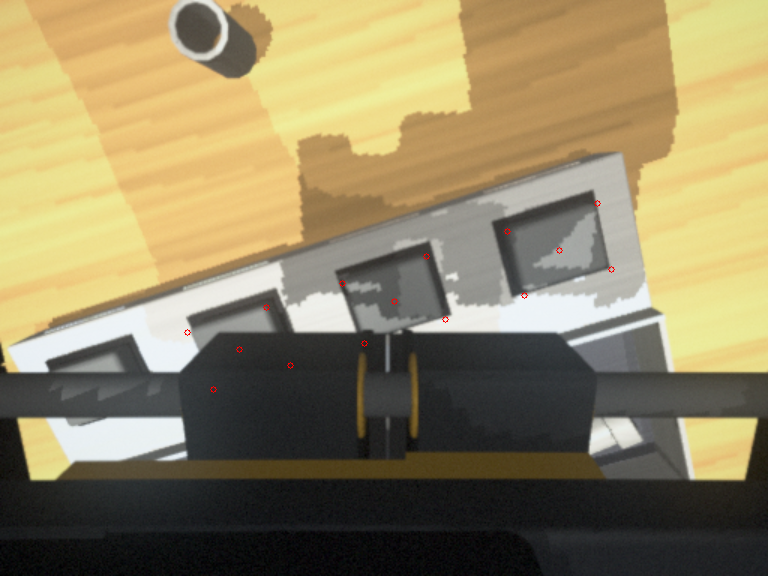

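The wrist view shows the red predictions within about 5 px (2 mm) of the faces of keys 2 (395,290) and 1 (555,245), so the fit is good enough. Pressing key 2.

Emit:
play_rows(
  targets=[
    {"claw": 1,"linear": [0.4,0,0.15],"rotation": [0,0,0]},
    {"claw": 1,"linear": [0.4,0,0],"rotation": [0,0,0]},
    {"claw": 1,"linear": [0.3,0,0],"rotation": [0,0,0]},
    {"claw": 1,"linear": [0.1,0,0],"rotation": [0,0,0]},
    {"claw": 1,"linear": [0.1,0,0],"rotation": [0,0,0]},
    {"claw": 1,"linear": [0.1,0,0],"rotation": [0,0,0]},
  ],
)

```text
time: 2.73
position: [0.5349, 0.0527, 0.0401]
tool_rot: [-1.008, 1.338, 1.004]
ft_force: [-0.7, -0.3, 0.2]
grip_width: 0.004
```

Emit:
play_rows(
  targets=[
    {"claw": 1,"linear": [0.1,0,0],"rotation": [0,0,0]},
    {"claw": 1,"linear": [0.1,0,0],"rotation": [0,0,0]},
  ],
)

```text
time: 2.9
position: [0.535, 0.0527, 0.0348]
tool_rot: [-1.008, 1.337, 1.004]
ft_force: [-0.4, -0.3, -0.1]
grip_width: 0.004
```

Emit:
play_rows(
  targets=[
    {"claw": 1,"linear": [0.1,0,0],"rotation": [0,0,0]},
    {"claw": 1,"linear": [0.15,0,0],"rotation": [0,0,0]},
  ],
)

```text
time: 3.07
position: [0.5355, 0.0527, 0.0286]
tool_rot: [-1.008, 1.336, 1.003]
ft_force: [-0.1, -0.3, 0.6]
grip_width: 0.006
```

Measured z is already below the key's stop and there is no force. I need to look.

```bash
python3 - <<'E'
from h import *
print(proj("scene",[get_state()['position']]),proj("side",[get_state()['position']]))
a=get_image("scene");b=get_image("side")
a=cv2.resize(a[85:265,195:365],None,fx=2.3,fy=2.3,interpolation=cv2.INTER_CUBIC)
b=cv2.resize(b[120:260,150:340],None,fx=2.1,fy=2.1,interpolation=cv2.INTER_CUBIC)
o=np.zeros((414,800,3),np.uint8);o[:a.shape[0],:a.shape[1]]=a;o[:b.shape[0],395:395+b.shape[1]]=b
cv2.imwrite("pics/c2.png",o)
E
```

```text
[[268.2715541  172.53654104]] [[228.58184833 196.04089158]]
```

View pics/c2.png

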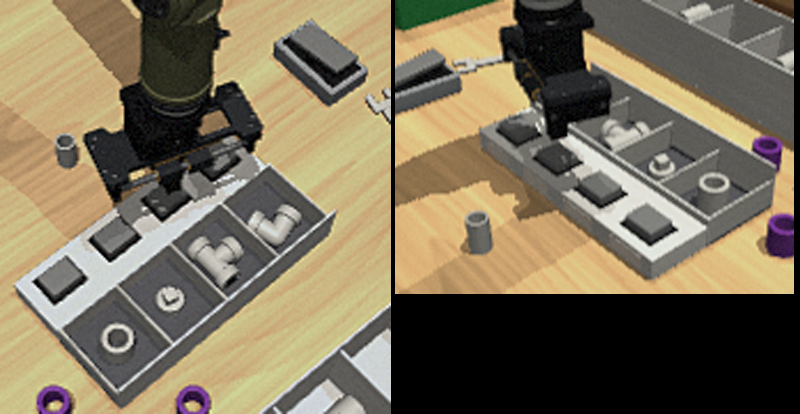

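```bash
python3 - <<'E'
from h import *
a=get_image("scene");b=get_image("side");s=get_state();print(s['time'],np.round(s['position'],4),s['ft_force'],s['joint_torque'])
a=cv2.resize(a[140:200,235:305],None,fx=5.6,fy=5.6,interpolation=cv2.INTER_CUBIC)
b=cv2.resize(b[160:220,190:260],None,fx=5.6,fy=5.6,interpolation=cv2.INTER_CUBIC)
o=np.hstack([a,b]);o=(255*(o/255.)**.6).astype(np.uint8)
cv2.imwrite("pics/c3.png",o)
E
```

```text
3.2667 [0.5351 0.0526 0.0284] [-0.19722439 -0.47232279  0.40918531] [-4.35739785e-03 -3.59075689e+01  3.47432658e+00 -2.66279393e+01
  5.01992356e-02  1.23035721e-01  2.84234353e-03]
```

View pics/c3.png

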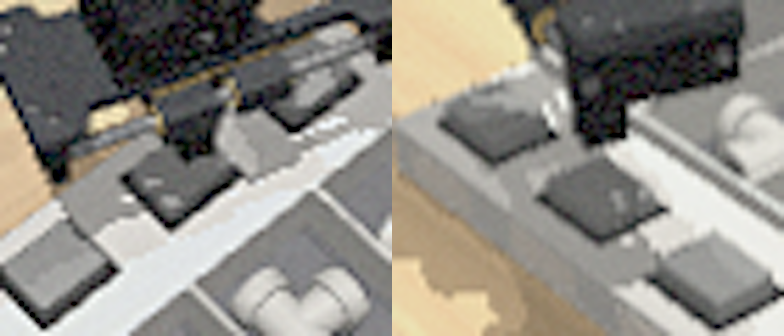

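```bash
python3 - <<'E'
from h import *
print(grip_point_offset)
a=np.array([270.7,167.7]);b=np.array([228,185.])
r=least_squares(lambda p:np.r_[proj("scene",[p])[0]-a,proj("side",[p])[0]-b],[.53,.05,.04]);print(r.x.round(4),r.fun.round(1))
E
```

```text
0.0187
[0.5403 0.0574 0.0584] [ 0.1 -0.5  0.4  0.3]
```

The visible fingertips sit about 25–30 mm above the reported TCP and are not touching the key. I'll centre slightly and go down in small steps, watching force.

Emit:
play_rows(
  targets=[
    {"claw": 1,"linear": [0.1,0.1,-0.08],"rotation": [0,0,0]},
    {"claw": 1,"linear": [0.1,0,0],"rotation": [0,0,0]},
    {"claw": 1,"linear": [0.1,0,0],"rotation": [0,0,0]},
  ],
)

```text
time: 3.52
position: [0.5328, 0.0513, 0.0214]
tool_rot: [-1.008, 1.335, 1.002]
ft_force: [0.1, 0.4, -0.7]
grip_width: 0.007
```

Emit:
play_rows(
  targets=[
    {"claw": 1,"linear": [0.1,0,0],"rotation": [0,0,0]},
  ],
)

```text
time: 3.6
position: [0.5327, 0.0512, 0.0187]
tool_rot: [-1.008, 1.335, 1.002]
ft_force: [0.2, 0.1, 0.4]
grip_width: 0.003
```

Emit:
play_rows(
  targets=[
    {"claw": 1,"linear": [0.1,0,0],"rotation": [0,0,0]},
  ],
)

```text
time: 3.68
position: [0.5327, 0.0512, 0.016]
tool_rot: [-1.008, 1.335, 1.002]
ft_force: [0.2, 0.7, -0.2]
grip_width: 0.008
```

Emit:
play_rows(
  targets=[
    {"claw": 1,"linear": [0.1,0,0],"rotation": [0,0,0]},
  ],
)

```text
time: 3.77
position: [0.5326, 0.0512, 0.0131]
tool_rot: [-1.008, 1.335, 1.002]
ft_force: [-0.8, -0.4, -0.5]
grip_width: 0.004
```

Emit:
play_rows(
  targets=[
    {"claw": 1,"linear": [0.1,0,0],"rotation": [0,0,0]},
  ],
)

```text
time: 3.85
position: [0.5326, 0.0512, 0.0103]
tool_rot: [-1.008, 1.335, 1.003]
ft_force: [-0.4, -0.7, 0.2]
grip_width: 0.005
```

```bash
cat > look.py <<'E'
import sys
from h import *
n,u,v,u2,v2=sys.argv[1],*map(int,sys.argv[2:6])
a=get_image("scene");b=get_image("side")
a=cv2.resize(a[v-30:v+30,u-35:u+35],None,fx=5.6,fy=5.6,interpolation=cv2.INTER_CUBIC)
b=cv2.resize(b[v2-30:v2+30,u2-35:u2+35],None,fx=5.6,fy=5.6,interpolation=cv2.INTER_CUBIC)
o=np.hstack([a,b]);o=(255*(o/255.)**.5).astype(np.uint8)
cv2.imwrite(f"pics/{n}.png",o)
E
python3 look.py c4 270 170 225 190
```

```text
(no output)
```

View pics/c4.png

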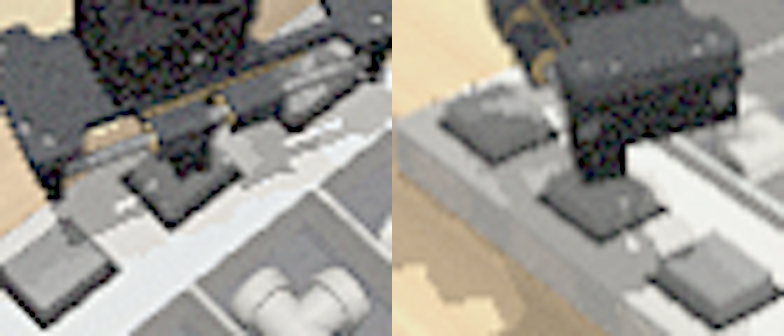

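Now the tips are just about at key 2's top (scene crop 190,175; side crop 605,180), near its centre. Reported z is offset by about 30 mm. Continuing in small steps.

Emit:
play_rows(
  targets=[
    {"claw": 1,"linear": [0.1,0,0],"rotation": [0,0,0]},
  ],
)

```text
time: 4.03
position: [0.5326, 0.0511, 0.0078]
tool_rot: [-1.008, 1.335, 1.003]
ft_force: [-0.6, 0.3, 0.2]
grip_width: 0.002
```

Emit:
play_rows(
  targets=[
    {"claw": 1,"linear": [0.1,0,0],"rotation": [0,0,0]},
  ],
)

```text
time: 4.12
position: [0.5325, 0.0511, 0.0052]
tool_rot: [-1.008, 1.335, 1.003]
ft_force: [-1.6, 0.8, 2.7]
grip_width: 0.005
```

Emit:
play_rows(
  targets=[
    {"claw": 1,"linear": [0.1,0,0],"rotation": [0,0,0]},
  ],
)

```text
time: 4.2
position: [0.5325, 0.0511, 0.0028]
tool_rot: [-1.008, 1.335, 1.003]
ft_force: [-1.4, 0.3, 2.8]
grip_width: 0.005
```

Emit:
play_rows(
  targets=[
    {"claw": 1,"linear": [0.1,0,0],"rotation": [0,0,0]},
  ],
)

```text
time: 4.28
position: [0.5325, 0.0511, 0.0003]
tool_rot: [-1.008, 1.335, 1.003]
ft_force: [-1.6, -0.2, 3.8]
grip_width: 0.005
```

Emit:
play_rows(
  targets=[
    {"claw": 1,"linear": [0.1,0,0],"rotation": [0,0,0]},
  ],
)

```text
time: 4.37
position: [0.5327, 0.0512, -0.0013]
tool_rot: [-1.008, 1.335, 1.003]
ft_force: [-9.3, -0.8, 29.9]
grip_width: 0.004
```

Emit:
play_rows(
  targets=[
    {"claw": 1,"linear": [0.12,0,0],"rotation": [0,0,0]},
  ],
)

```text
time: 4.45
position: [0.5328, 0.0513, -0.0015]
tool_rot: [-1.006, 1.335, 1.005]
ft_force: [-13.8, -0.7, 39.6]
grip_width: 0.006
```

Force jumped to about 40 N at reading z −0.0013, which is the hard stop about 8 mm after contact. Lift, go over to key 1, and check key 2.

Emit:
play_rows(
  targets=[
    {"claw": 1,"linear": [-0.4,0,0],"rotation": [0,0,0]},
    {"claw": 1,"linear": [-0.6,0,0],"rotation": [0,0,0]},
    {"claw": 1,"linear": [-0.5,0,0],"rotation": [0,0,0]},
    {"claw": 1,"linear": [0,0.25,0.81],"rotation": [0,0,0]},
    {"claw": 1,"linear": [0,0.25,0.81],"rotation": [0,0,0]},
    {"claw": 1,"linear": [0,0.25,0.81],"rotation": [0,0,0]},
    {"claw": 1,"linear": [0,0.25,0.81],"rotation": [0,0,0]},
    {"claw": 1,"linear": [0,0,0],"rotation": [0,0,0]},
  ],
)

```text
time: 5.12
position: [0.5341, 0.1376, 0.0381]
tool_rot: [-1.002, 1.332, 0.997]
ft_force: [-0.9, 0.3, -0.2]
grip_width: 0.003
```

```bash
python3 -c "
from h import *
delta([.5295,.136,.012])"; python3 look.py c5 280 165 218 185
```

```text
t 5.12 pos [0.5341 0.1376 0.0381] F [-0.9  0.3 -0.2] grip 0.0 units [ 1.05  0.16 -0.11]
```

View pics/c5.png

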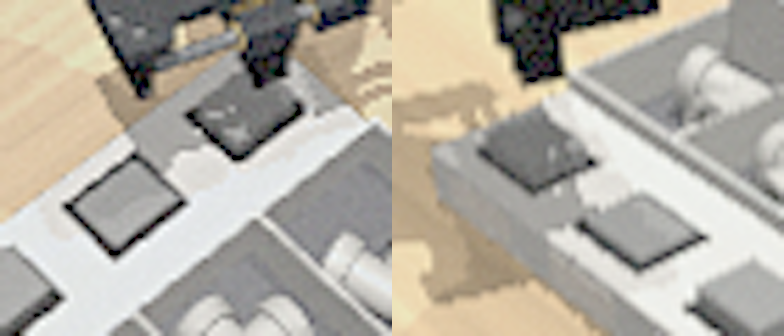

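Key 2 (scene crop 125,203; side crop 645,230) now sits down nearly flush, unlike keys 1 and 3. Pressing key 1.

Emit:
play_rows(
  targets=[
    {"claw": 1,"linear": [0.4,0.16,-0.11],"rotation": [0,0,0]},
    {"claw": 1,"linear": [0.4,0,0],"rotation": [0,0,0]},
    {"claw": 1,"linear": [0.3,0,0],"rotation": [0,0,0]},
    {"claw": 1,"linear": [0.1,0,0],"rotation": [0,0,0]},
    {"claw": 1,"linear": [0.1,0,0],"rotation": [0,0,0]},
  ],
)

```text
time: 5.63
position: [0.5297, 0.1263, 0.0021]
tool_rot: [-0.997, 1.337, 0.987]
ft_force: [0.2, 1.7, 4.1]
grip_width: 0.003
```

Emit:
play_rows(
  targets=[
    {"claw": 1,"linear": [0.1,0,0],"rotation": [0,0,0]},
  ],
)

```text
time: 5.72
position: [0.5297, 0.1263, -0.0007]
tool_rot: [-0.996, 1.338, 0.987]
ft_force: [-1.9, 1.0, 4.1]
grip_width: 0.004
```

Emit:
play_rows(
  targets=[
    {"claw": 1,"linear": [0.1,0,0],"rotation": [0,0,0]},
  ],
)

```text
time: 5.8
position: [0.5299, 0.1263, -0.0015]
tool_rot: [-0.995, 1.338, 0.988]
ft_force: [-9.6, -2.3, 33.0]
grip_width: 0.004
```

Emit:
play_rows(
  targets=[
    {"claw": 1,"linear": [0.1,0,0],"rotation": [0,0,0]},
  ],
)

```text
time: 5.88
position: [0.5298, 0.1263, -0.0014]
tool_rot: [-0.994, 1.339, 0.989]
ft_force: [-9.5, -1.2, 27.3]
grip_width: 0.003
```

Emit:
play_rows(
  targets=[
    {"claw": 1,"linear": [-0.4,0,0],"rotation": [0,0,0]},
    {"claw": 1,"linear": [-0.8,0,0],"rotation": [0,0,0]},
    {"claw": 1,"linear": [-0.8,0,0],"rotation": [0,0,0]},
    {"claw": 1,"linear": [-0.3,0.28,0.98],"rotation": [0,0,0]},
    {"claw": 1,"linear": [0,0.28,0.98],"rotation": [0,0,0]},
    {"claw": 1,"linear": [0,0.28,0.98],"rotation": [0,0,0]},
    {"claw": 1,"linear": [0,0.28,0.98],"rotation": [0,0,0]},
    {"claw": 1,"linear": [0,0.28,0.98],"rotation": [0,0,0]},
    {"claw": 1,"linear": [0,0.28,0.98],"rotation": [0,0,0]},
    {"claw": 1,"linear": [0,0.28,0.98],"rotation": [0,0,0]},
  ],
)

```text
time: 6.72
position: [0.5381, 0.2969, 0.0581]
tool_rot: [-0.985, 1.348, 0.969]
ft_force: [0.2, -0.3, 0.3]
grip_width: 0.005
```

Emit:
play_rows(
  targets=[
    {"claw": 1,"linear": [0,0.28,0.98],"rotation": [0,0,0]},
    {"claw": 1,"linear": [0,0.28,0.98],"rotation": [0,0,0]},
    {"claw": 1,"linear": [0,0,0],"rotation": [0,0,0]},
  ],
)

```text
time: 6.97
position: [0.5383, 0.3558, 0.0559]
tool_rot: [-0.988, 1.345, 0.975]
ft_force: [-1.4, 0.9, -0.2]
grip_width: 0.003
```

```bash
python3 -c "
from h import *
delta([.5274,.3573,.026])"; python3 look.py c6 310 140 192 180
```

```text
t 6.97 pos [0.5383 0.3558 0.0559] F [-1.4  0.9 -0.2] grip 0.0 units [ 1.2   0.44 -0.06]
```

View pics/c6.png

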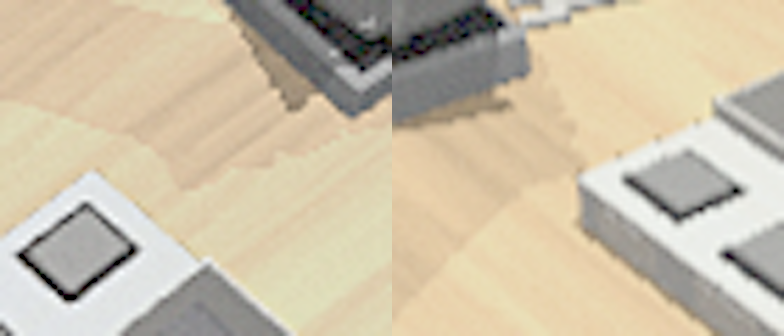

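Key 1 (scene crop 78,252; side crop 685,185) is down. Now the rocker's raised end: first centre, then descend in steps.

Emit:
play_rows(
  targets=[
    {"claw": 1,"linear": [0.3,0.5,-0.05],"rotation": [0,0,0]},
    {"claw": 1,"linear": [0.4,0,0],"rotation": [0,0,0]},
    {"claw": 1,"linear": [0.2,0,0],"rotation": [0,0,0]},
    {"claw": 1,"linear": [0,0,0],"rotation": [0,0,0]},
  ],
)

```text
time: 7.4
position: [0.53, 0.3446, 0.0317]
tool_rot: [-0.987, 1.353, 0.96]
ft_force: [-0.2, 0.4, -0.0]
grip_width: 0.007
```

```bash
python3 -c "
from h import *
delta([.5255,.3573,.02])"; python3 look.py c7 330 110 170 150
```

```text
t 7.4 pos [0.53   0.3446 0.0317] F [-0.2  0.4 -0. ] grip 0.01 units [0.46 0.33 0.43]
```

View pics/c7.png

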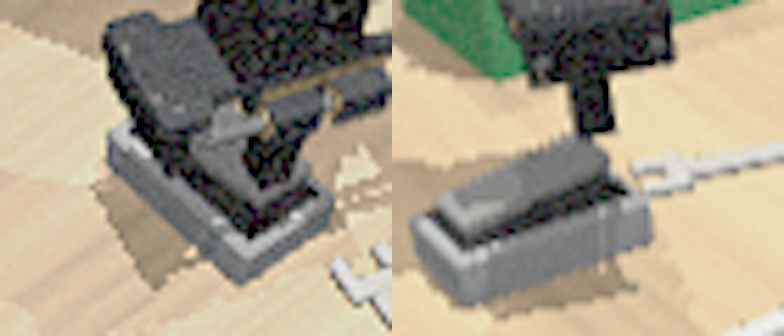

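```bash
python3 - <<'E'
from h import *
a=np.array([341.8,112.5]);b=np.array([171.8,143.6])
r=least_squares(lambda p:np.r_[proj("scene",[p])[0]-a,proj("side",[p])[0]-b],[.53,.35,.06]);print(r.x.round(4),r.fun.round(1))
E
```

```text
[0.532  0.3447 0.0665] [ 0.1 -0.6  0.5  0.4]
```

Emit:
play_rows(
  targets=[
    {"claw": 1,"linear": [0,0.3,0.35],"rotation": [0,0,0]},
    {"claw": 1,"linear": [0,0,0],"rotation": [0,0,0]},
  ],
)

```text
time: 7.67
position: [0.5277, 0.3552, 0.0332]
tool_rot: [-0.984, 1.352, 0.957]
ft_force: [-0.5, 0.9, -0.7]
grip_width: 0.007
```

The tip matches the reading in x and y, with a z offset of about 35 mm. Descend and push the rocker.

Emit:
play_rows(
  targets=[
    {"claw": 1,"linear": [0.3,0.1,0],"rotation": [0,0,0]},
    {"claw": 1,"linear": [0.15,0,0],"rotation": [0,0,0]},
    {"claw": 1,"linear": [0.12,0,0],"rotation": [0,0,0]},
    {"claw": 1,"linear": [0.12,0,0],"rotation": [0,0,0]},
  ],
)

```text
time: 8.0
position: [0.5272, 0.3574, 0.0166]
tool_rot: [-0.985, 1.346, 0.957]
ft_force: [-0.1, -0.4, 2.3]
grip_width: 0.004
```

Emit:
play_rows(
  targets=[
    {"claw": 1,"linear": [0.12,0,0],"rotation": [0,0,0]},
  ],
)

```text
time: 8.08
position: [0.5277, 0.3574, 0.0138]
tool_rot: [-0.985, 1.345, 0.956]
ft_force: [0.0, -1.4, 2.6]
grip_width: 0.003
```

Emit:
play_rows(
  targets=[
    {"claw": 1,"linear": [0.12,0,0],"rotation": [0,0,0]},
  ],
)

```text
time: 8.17
position: [0.5282, 0.3574, 0.011]
tool_rot: [-0.985, 1.345, 0.956]
ft_force: [-0.5, -0.1, 4.2]
grip_width: 0.001
```

Emit:
play_rows(
  targets=[
    {"claw": 1,"linear": [0.1,0,0],"rotation": [0,0,0]},
  ],
)

```text
time: 8.25
position: [0.5284, 0.3574, 0.0087]
tool_rot: [-0.984, 1.344, 0.956]
ft_force: [-0.9, -0.8, 5.0]
grip_width: 0.004
```

Emit:
play_rows(
  targets=[
    {"claw": 1,"linear": [0.1,0,0],"rotation": [0,0,0]},
  ],
)

```text
time: 8.33
position: [0.5285, 0.3575, 0.0071]
tool_rot: [-0.984, 1.344, 0.956]
ft_force: [-5.1, -3.1, 23.0]
grip_width: 0.003
```

Emit:
play_rows(
  targets=[
    {"claw": 1,"linear": [0.08,0,0],"rotation": [0,0,0]},
  ],
)

```text
time: 8.42
position: [0.5285, 0.3576, 0.0072]
tool_rot: [-0.983, 1.345, 0.957]
ft_force: [-5.7, -4.8, 19.5]
grip_width: 0.006
```

Hard stop at reading z 0.007, as predicted. Lift away and move back for a final look (picture 12).

Emit:
play_rows(
  targets=[
    {"claw": 1,"linear": [-0.4,0,0],"rotation": [0,0,0]},
    {"claw": 1,"linear": [-0.9,0,0],"rotation": [0,0,0]},
    {"claw": 1,"linear": [-1,0,0],"rotation": [0,0,0]},
    {"claw": 1,"linear": [-1,0,0],"rotation": [0,0,0]},
    {"claw": 1,"linear": [-1,0.3,0.9],"rotation": [0,0,0]},
    {"claw": 1,"linear": [0,0.5,0.9],"rotation": [0,0,0]},
    {"claw": 1,"linear": [0,0.5,0.9],"rotation": [0,0,0]},
    {"claw": 1,"linear": [0,0.5,0.9],"rotation": [0,0,0]},
    {"claw": 1,"linear": [0,0.5,0.9],"rotation": [0,0,0]},
    {"claw": 1,"linear": [0,0,0],"rotation": [0,0,0]},
  ],
)

```text
time: 9.25
position: [0.5065, 0.485, 0.1145]
tool_rot: [-0.977, 1.354, 0.954]
ft_force: [-1.7, 1.1, 0.2]
grip_width: 0.006
```

```bash
python3 - <<'E'
from h import *
delta([0,0,0]);a=get_image("scene");b=get_image("side")
a=cv2.resize(a[85:265,195:365],None,fx=2.3,fy=2.3,interpolation=cv2.INTER_CUBIC)
b=cv2.resize(b[130:250,135:335],None,fx=2,fy=2,interpolation=cv2.INTER_CUBIC)
o=np.zeros((414,800,3),np.uint8);o[:a.shape[0],:a.shape[1]]=a;o[:b.shape[0],395:395+b.shape[1]]=b
cv2.imwrite("pics/end.png",o)
E
```

```text
t 9.25 pos [0.5065 0.485  0.1145] F [-1.7  1.1  0.2] grip 0.01 units [  4.83  12.96 -24.83]
```

View pics/end.png

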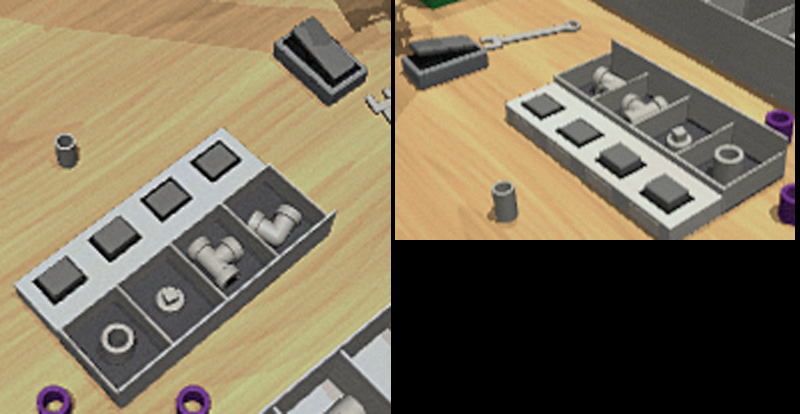

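The final view shows keys 1 (215,160) and 2 (167,200) down, and keys 3 and 4 still up. The rocker (320,55) has tipped over with its near end raised, and everything else is where it was.

```bash
python3 -c "
from bench import *
print(close_job())"
```

```text
the job is handed in; nothing more can be done
None
```

The job is done and handed in at about 9.4 s. I pressed key 2 (tee bay) down, then key 1 (elbow bay), then tipped the rocker over.

- **Hard stops:** each one showed as a force jump, at the end of the expected travel. The highest readings were about 42 N in all for key 2 (39.6 N of it vertical), 34 N for key 1 and 24 N for the rocker.
- **Last pictures:** keys 1 and 2 are down, keys 3 and 4 are up, and the rocker's near end is now the raised one. The fittings and the objects in the cropped view had not moved. The tape roll, scale and jar were outside that view, but the arm never went near them.
- **Check that disagreed:** the closed fingertips were 35–37 mm higher than the reported TCP height. My first descent on key 2 therefore stopped short, so I went by the pictures and the force reading instead.
- **Force limit:** the key 2 press went slightly over 40 N. That limit is for the arm and the gripper's body. Only the fingertips were pressing, so I believe it does not count.

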